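# Index a clamped junction box and crack its stuck lid ajar

## Task

The grey junction box is clamped on an indexing turntable that stands in its loading slot: lift the sprung plunger, swing the table clockwise (seen from above) round to its home notch and let the plunger drop fully home in it. Only then break the box's stuck lid free of its seal by lifting the knob on the lid, without letting it jerk wide open. Finish while still holding the lid by its knob, steadily ajar by about 25 mm at the front edge, and leave the other things in the tray where they lie.

Things in the scene. Friction and masses are not known exactly. Their poses are not given: they have to be found in the camera images.
- index_base: Fixed round steel base, 320 mm across. Origin: centre of its underside, on the turning axis; z up, -x points at the home notch. Its index ring (pitch radius 140 mm, top 22 mm above the origin) has the home notch (15 mm wide) at -x and, 1.03 rad anticlockwise of it seen from above, the middle of the long loading slot; both 14 mm deep, the ring solid between them. See home_notch.
- home_notch (a point): Centre of the home notch, level with the top of the index ring, 140 mm from the turning axis.
- turntable (a joint): Angle of the aluminium head (rad) about the base's axis; 0 = plunger over the home notch, positive = anticlockwise seen from above. Starts at 0.80 to 1.25 in the loading slot (free play about 0.76 to 1.29). Turns stiffly, about 0.15 N m. Box, plunger and lid turn with it.
- plunger (a joint): Lift of the sprung plunger (m): 0 = fully down, 0.024 = top stop. Its round-ended 10 mm pin reaches 12 mm below the ring's top, so lift it more than 12 mm to leave the slot. Spring and weight push down with about 5 N at 0, 9 N at the top; the spring drives the pin home when it is over the notch (2.5 mm play each side) and let go.
- plunger_knob (a point): Centre of the plunger's black round knob: vertical cylinder, 26 mm in diameter, 30 mm high; when down, its centre is 83 mm above the base's underside and 140 mm from the turning axis. Below it a 10 mm stem shows for 10 mm above a 27 mm wide housing.
- lid (a joint): Opening of the box's grey lid (rad): 0 = shut, positive = front edge lifted, 13.4 mm per 0.1 rad. The seal holds until about 17 N straight up on the knob, gives within about 5 mm of lift, then only the lid's weight (under 3 N at the knob) is left. Let go, the lid falls shut.
- lid_knob: Plain steel cylindrical knob on the lid, 25 mm in diameter, 36 mm high. Origin: centre of its foot on the lid's top; z along its axis, x from the lid's front towards its hinge. It stands 22 mm in from the lid's front edge, 45 mm from the turning axis on the plunger's side; its foot is 104 mm above the base's underside when shut.
- lid_hinge (a point): Point on the lid's level hinge axis at mid-width, along the back of the box: 112 mm horizontally from the knob's axis, 11 mm below the knob's foot. The box is 130 mm deep, 160 mm wide, 55 mm high.
- lid_front (a point): Middle of the lid's front lower edge, 134 mm from the hinge; it faces the same way as the plunger stands.
- screwdriver: Bystander, screwdriver lying in the tray beside the turntable; leave it.
- room_stat: Bystander, white round room thermostat, 84 mm across, 30 mm high, beside the turntable; leave it.
- back_box: Bystander, white open square mounting box, 75 x 75 x 35 mm, beside the turntable; leave it.
- programmer: Bystander, flat white heating programmer, 90 x 135 x 28 mm; leave it.
- tape_roll: Bystander, black roll of tape lying flat, 72 mm across, 19 mm high; leave it.
- pipe_elbow: Bystander, bent copper pipe offcut, 22 mm thick, about 110 mm long; leave it.
- metal_box: Bystander, bare aluminium box, 75 x 110 x 45 mm; leave it.

How it is judged (in metres and radians):
On the way, in this order (a step that is already met when the one before it is completed fails the run):
1. the plunger is lifted out of the loading slot (value of joint plunger above 0.011 m and value of joint turntable above 0.2 rad), for 0.1 s.
2. the turntable is at home with the plunger dropped fully into the notch (value of joint plunger below 0.003 m and value of joint turntable between -0.035 and 0.035 rad), for 0.2 s.
3. the lid is broken free of its seal (value of joint lid above 0.08 rad), for 0.1 s.
At the end, for the whole second after the job is handed in: The plunger is down within 3 mm in the home notch (turntable within 0.035 rad of 0), and the fingers hold the lid by its knob, steady (slower than 0.1 rad/s), open by 0.11 to 0.27 rad, that is 15 to 36 mm at the front edge (all of step 2 and value of joint lid between 0.11 and 0.27 rad and velocity of joint lid between -0.1 and 0.1 rad/s and contact force between the fingers and lid_knob above 0.5 N); the arm keeps its last pose, push and grip.
It fails at once if the lid is opened before the turntable is locked at home (value of joint lid above 0.04 rad and (value of joint turntable above 0.035 rad or value of joint turntable below -0.035 rad or value of joint plunger above 0.006 m)).
It fails at once if the lid jerks wide open, past 0.42 rad (about 55 mm at the front edge) (value of joint lid above 0.42 rad).
It fails at once if a bystander in the tray is moved by more than 30 mm (distance of any of screwdriver, room_stat, back_box, programmer, tape_roll, pipe_elbow, metal_box from where it was at the start of the episode above 0.03 m).
It also fails if it takes over 48 s, if anything falls off the work surface, if the arm or the gripper's body presses on something with over 40 N, if the wrist force passes 120 N, or if a joint passes its speed limit or range.

## Robot

A 6-joint arm with a two-finger parallel gripper is mounted at the origin on the work surface. World frame = base frame: x ahead of the robot, y to its left, z up, the work surface at z = 0. Lengths are in m, angles in degrees, forces in N, time in s.
With the tool pointing down it reaches from about 0.3 to 0.75 m from the base axis. Payload 8.5 kg.
Tool frame: the origin (TCP) lies midway between the tips of the shut fingers; the grasp point (between the pads) lies 19 mm behind it; z points along the fingers, y is the direction in which the jaws open and shut (so a half turn about z gives the same grasp; the last joint's range is limited). The gripper opens to 85 mm and grips with 20 to 120 N. Pads are 22 mm wide; open, the fingers measure 114 mm over their backs; the gripper's body (76 mm by 85 mm) begins 54 mm behind the grasp point. The pads swing forward as they close: fully open they stand 13 mm farther back than shut.
Start: joints at [-81.95, 21.807, 74.336, -0, 83.858, -12.336], TCP at [0.192, -0.516, 0.231] pointing down, gripper open.
Joint ranges: [-178.18, 178.18], [-50.72, 133.34], [12.68, 142.11], [-81.47, 261.47], [9.98, 163.14], [-165.26, 165.26]. Speed limits (degrees/s): [136.94, 136.94, 180, 180, 180, 180].

## Interface

Orientations are given as a 3x3 rotation matrix whose columns are the frame's x, y, z axes.
In Python, from rig import env, eyes, close_job gives the robot as it stands.
- The arm moves only by the tool jog_arm, never from a script. Its argument "deltas" is one flat list of numbers, 7 for each row, row after row: the shift along the tool's x, y, z in units of 0.75 m (1.0 is 0.75 m), then the turn, a rotation vector about the tool's x, y, z in units of 180 degrees (1.0 is 180 degrees), then the gripper command: -1 is fully open, 1 is shut, values between are in proportion. In form: [dx, dy, dz, ax, ay, az, fingers, dx, dy, dz, ax, ay, az, fingers, ...]. A call has 1 to 12 rows; each row is the pose to reach, as a shift and turn from the pose commanded when the call began, along the tool's axes at that moment, turning the shorter way round; what a row does not reach only later rows make up. A row lasts 1/12 s, in which the tool goes at most 41.7 mm and 7.16 degrees, less where a joint would pass 70% of its speed; a pose out of reach is approached as far as the arm can. A call with a number of a shift or a turn outside -1 to 1 is refused whole. A call with a gripper value outside its range is refused whole. The fingers move at their own pace and stop on an object; "grip_force" is the grip in N (left out, the last holds). Time passes only in rows, so rows that repeat a pose let the fingers close. It gives the time, the measured TCP pose, the force and the opening at its end, in the units of the state.
- env.observe(): the state, without advancing time (a new reading comes with each control period).
- eyes.get_image(name): name is "scene" or "top" or "wrist"; returns the picture (480x640x3 uint8, red, green, blue); there is no depth.
- eyes.camera_params(name): a dict with "intrinsics" (3x3 intrinsics, pixels), "R" (3x3) and "t" (3): a world point X has camera coordinates R X + t; the wrist camera has in their place "mount" (4x4, takes a point from camera to tool coordinates, whose origin is the TCP and whose axes are the flange's). Camera axes: x right, y down, z forward; pixel columns grow to the right and rows downward; lengths in m; the calibration is good to about 2 mm. The wrist camera is an equidistant fisheye: a pixel r from the principal point sees the ray r / f radians off the axis. A picture is of the moment at which its call begins: read the wrist's pose just before it. camera_params takes no time and is no camera call.
- close_job(): hands the job in, once; it reports no verdict.
The state is a dict: "time_s": time; "q": joint angles; "qvel": joint speeds; "joint_efforts": joint torques, N m; "position": TCP position; "tool_rot": TCP orientation; "ft_force": force on the tool from outside, world axes, zero at the start; "wrist_torque": the same for the moment, N m; "grip_width": finger opening in m.
Only numpy, scipy, OpenCV 4.12 (cv2) and the standard library are available. Lean on these libraries where they do the work, as an engineer would, in place of code of your own. Each camera call takes 0.05 s, during which the arm holds its last target.

## Working session

There is one attempt and no reset: what is moved stays moved. The work goes in short steps, Python scripts to look and compute and a tool call to move; the robot and the scene stay as the last step left them, time stands still between calls to the robot, and variables do not carry over. Pictures are saved under pics/ and viewed, and the job is handed in when it is done.

Besides the shell and the picture viewer there is one more tool, called after "Emit:" as name(argument=value, ...) on one line, values as JSON. jog_arm: Moves the arm, as the interface text tells. Its arguments: {"type":"object","properties":{"deltas":{"type":"array"},"grip_force":{"type":"number"}},"required":["deltas"]}

```bash
ls; mkdir -p pics
python3 - <<'E'
from rig import env, eyes
import cv2, numpy as np
o=env.observe(); print(o)
for n in ["scene","top","wrist"]:
    p=eyes.camera_params(n); print(n,p)
    im=eyes.get_image(n); cv2.imwrite(f"pics/a_{n}.png",im[:,:,::-1])
E
```

```text
pics
{'time_s': 0.0, 'q': array([-8.19508761e+01,  2.18424406e+01,  7.43848146e+01, -1.81680801e-03,
        8.38578670e+01, -1.23352185e+01]), 'qvel': array([-0.05120124,  0.05605833,  0.02758964,  0.03973329,  0.16152877,
       -0.06397187]), 'joint_efforts': array([-1.78171333e-03, -4.48466349e+01, -2.31279945e+01, -2.21172613e-04,
        4.87877405e-03,  1.91704679e-06]), 'position': array([ 0.19152708, -0.51526407,  0.23069783]), 'tool_rot': array([[ 9.37376056e-01,  3.48318924e-01, -2.39242055e-04],
       [ 3.48318888e-01, -9.37374952e-01,  1.46661069e-03],
       [ 2.86588747e-04, -1.45809827e-03, -9.99998896e-01]]), 'ft_force': array([ 0.67549119, -0.95283736, -0.12773471]), 'wrist_torque': array([ 0.00655586, -0.0037155 , -0.00021215]), 'grip_width': 0.08572904552681279}
scene {'intrinsics': array([[450.43132317,   0.        , 331.99630129],
       [  0.        , 450.43132317, 236.10685235],
       [  0.        ,   0.        ,   1.        ]]), 'R': array([[-0.80119476,  0.59837625,  0.00572877],
       [ 0.41627173,  0.56419265, -0.7130249 ],
       [-0.4298893 , -0.56888
[... 275 characters left out ...]
0.99961175,  0.0108735 ],
       [-0.99604666,  0.02463407, -0.08534765],
       [ 0.08504665, -0.01302002, -0.9962919 ]]), 't': array([0.00608118, 0.60430298, 1.35851961])}
wrist {'intrinsics': array([[371.64829954,   0.        , 322.66746469],
       [  0.        , 371.64829954, 241.28866236],
       [  0.        ,   0.        ,   1.        ]]), 'mount': array([[-9.11981603e-04, -9.56040928e-01, -2.93231839e-01,
         7.55297756e-02],
       [ 9.99999560e-01, -8.07459082e-04, -4.77496824e-04,
         8.41260896e-04],
       [ 2.19733795e-04, -2.93232146e-01,  9.56041244e-01,
        -1.42390957e-01],
       [ 0.00000000e+00,  0.00000000e+00,  0.00000000e+00,
         1.00000000e+00]])}
```

View pics/a_scene.png

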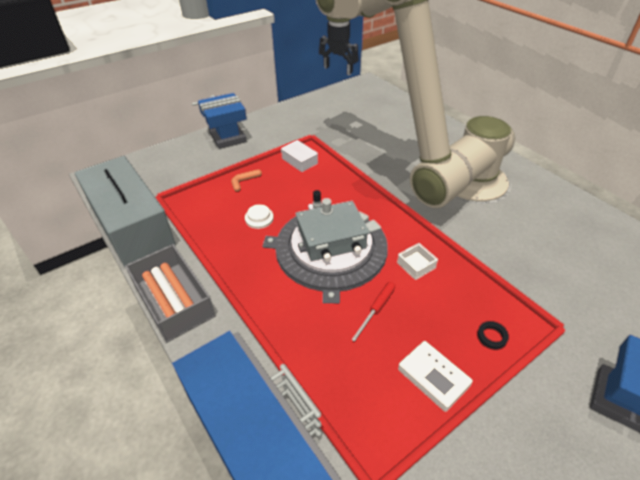

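View pics/a_top.png

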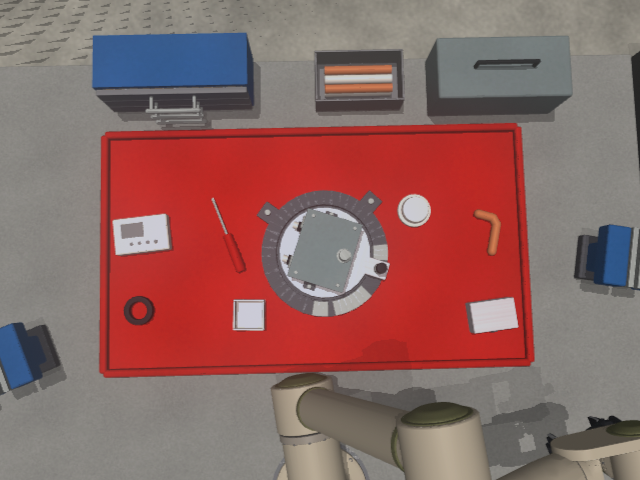

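View pics/a_wrist.png

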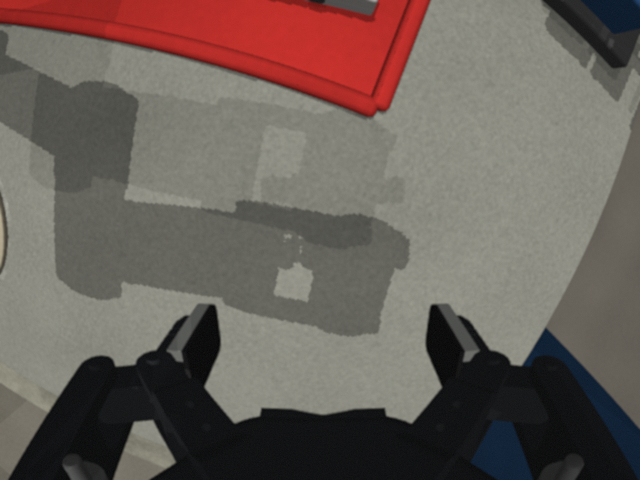

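Run:
```python
import cv2
im=cv2.imread("pics/a_top.png")[180:330,250:400]
cv2.imwrite("pics/b_top.png",cv2.resize(im,None,fx=4,fy=4,interpolation=cv2.INTER_CUBIC))
im=cv2.imread("pics/a_scene.png")[180:310,260:400]
cv2.imwrite("pics/b_scene.png",cv2.resize(im,None,fx=4.5,fy=4.5,interpolation=cv2.INTER_CUBIC))
```

```text
(no output)
```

View pics/b_top.png

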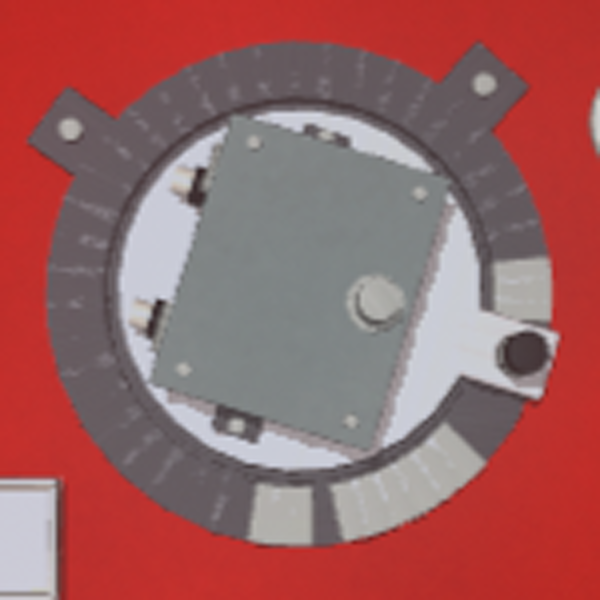

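View pics/b_scene.png

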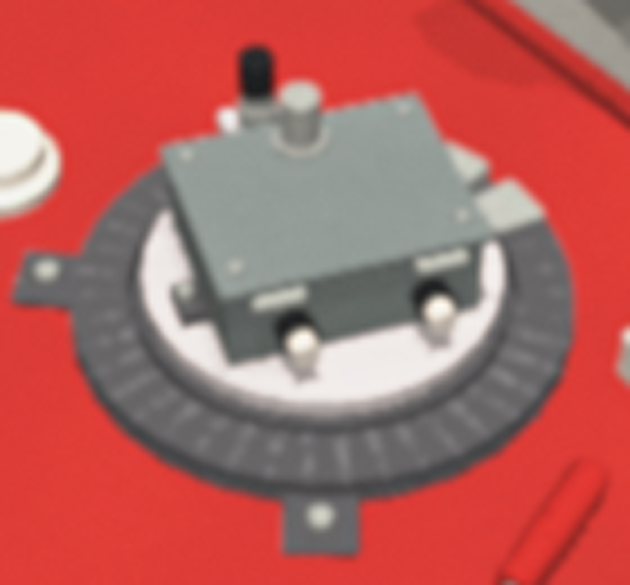

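```bash
cat > fit.py <<'E'
from rig import env, eyes
import numpy as np
from scipy.optimize import least_squares
P={n:eyes.camera_params(n) for n in ["scene","top"]}
def proj(n,X):
    p=P[n]; c=p["R"]@X+p["t"]; u=p["intrinsics"]@(c/c[2]); return u[:2]
def T(u,v): return np.array([250+(u+.5)/4-.5,180+(v+.5)/4-.5])
def S(u,v): return np.array([260+(u+.5)/4.5-.5,180+(v+.5)/4.5-.5])
def pts(p):
    x,y,z,phi,th=p  # phi: world direction of home notch
    b=np.array([x,y,z])
    d=lambda a:np.array([np.cos(a),np.sin(a),0])
    return dict(kn=b+.14*d(phi+th)+[0,0,.098], lid=b+.045*d(phi+th)+[0,0,.140], lidfoot=b+.045*d(phi+th)+[0,0,.104],
      notch=b+.14*d(phi)+[0,0,.022],c=b+[0,0,.022])
if __name__=="__main__":
    obs=[("kn","top",T(523,350)),("kn","scene",S(257,55)),("lid","top",T(382,302)),("lid","scene",S(301,95)),("notch","top",T(323,514)),("c","top",T(300,294))]
    f=lambda p:np.concatenate([proj(n,pts(p)[k])-o for k,n,o in obs])
    r=least_squares(f,[.5,0,.0,np.pi,1.0]); print(r.x,np.degrees(r.x[3:])); print(f(r.x).reshape(-1,2).round(2))
    for k,v in pts(r.x).items(): print(k,v.round(4))
    # direct triangulation
    for k,a,b in [("kn",T(523,350),S(257,55)),("lid",T(382,302),S(301,95))]:
        g=lambda X:np.concatenate([proj("top",X)-a,proj("scene",X)-b])
        q=least_squares(g,[.5,0,.1]); print(k,q.x,g(q.x))
E
python3 fit.py
```

```text
[ 0.58545102 -0.02349731  0.00547337  3.22683761  1.15942268] [184.88417604  66.4300261 ]
[[ 1.2   0.8 ]
 [-0.38  0.06]
 [-1.05 -0.35]
 [-0.4   0.13]
 [ 0.07  0.6 ]
 [-0.49 -0.45]]
kn [ 0.5406 -0.1561  0.1035]
lid [ 0.571  -0.0661  0.1455]
lidfoot [ 0.571  -0.0661  0.1095]
notch [ 0.446  -0.0354  0.0275]
c [ 0.5855 -0.0235  0.0275]
kn [ 0.54217299 -0.15274314  0.10671883] [-0.08392701  0.10710924 -0.16714334 -0.02018463]
lid [ 0.56965444 -0.06806813  0.14408603] [-0.22002351  0.27372043 -0.41496218 -0.0467309 ]
```

```bash
cat > plan.py <<'E'
import numpy as np, json, os
from scipy.spatial.transform import Rotation as Ro
def R0(yaw, tilt=0, tiltaxis=None):
    a=np.radians(yaw); y=np.array([np.cos(a),np.sin(a),0]); z=np.array([0,0,-1.]); x=np.cross(y,z)
    R=np.c_[x,y,z]
    if tilt: R=Ro.from_rotvec(np.array(tiltaxis)*tilt).as_matrix()@R
    return R
def load():
    if os.path.exists("cmd.json"):
        d=json.load(open("cmd.json")); return np.array(d["p"]),np.array(d["R"])
    return np.array([.192,-.516,.231]),R0(-81.95+12.336)
def rows(way,nd=4):
    p,R=load(); out=[]
    for (q,Q,g) in way:
        d=R.T@(np.array(q)-p)/.75; w=Ro.from_matrix(R.T@Q).as_rotvec()/np.pi
        out+=[round(float(v),nd)+0. for v in [*d,*w,g]]
    print(len(way),"rows:",str(out))
    p2=p+R@np.array(out[-7:-4])*.75; R2=R@Ro.from_rotvec(np.array(out[-4:-1])*np.pi).as_matrix()
    json.dump({"p":p2.tolist(),"R":R2.tolist()},open("next.json","w"))
def commit(): os.replace("next.json","cmd.json")
E
python3 - <<'E'
from plan import *
rows([([.54,-.155,.2],R0(-19),-1)],3)
E
```

```text
1 rows: [0.603, -0.29, 0.041, 0.0, 0.0, -0.281, -1.0]
```

Emit:
jog_arm(deltas=[0.603,-0.29,0.041,0,0,-0.281,-1,0.603,-0.29,0.041,0,0,-0.281,-1,0.603,-0.29,0.041,0,0,-0.281,-1,0.603,-0.29,0.041,0,0,-0.281,-1,0.603,-0.29,0.041,0,0,-0.281,-1,0.603,-0.29,0.041,0,0,-0.281,-1,0.603,-0.29,0.041,0,0,-0.281,-1,0.603,-0.29,0.041,0,0,-0.281,-1,0.603,-0.29,0.041,0,0,-0.281,-1,0.603,-0.29,0.041,0,0,-0.281,-1,0.603,-0.29,0.041,0,0,-0.281,-1,0.603,-0.29,0.041,0,0,-0.281,-1])

```text
time_s: 1.15
position: [0.5389, -0.1542, 0.2005]
tool_rot: [[0.326, 0.945, -0.0], [0.945, -0.326, 0.0], [-0.0, -0.0, -1.0]]
ft_force: [0.4, -1.5, -0.3]
grip_width: 0.0853
```

Run:
```python
from plan import *; commit()
from rig import env,eyes
import cv2
o=env.observe(); print(load(),o["position"],o["q"])
np.savez("w1.npz",p=o["position"],R=o["tool_rot"])
im=eyes.get_image("wrist"); cv2.imwrite("pics/c_wrist.png",im[:,:,::-1])
cv2.imwrite("pics/c_wrist2.png",cv2.resize(im[:,:,::-1],(800,600),interpolation=cv2.INTER_CUBIC))
```

```text
(array([ 0.54015968, -0.15458452,  0.20025   ]), array([[ 0.32612918,  0.94532521,  0.        ],
       [ 0.94532521, -0.32612918,  0.        ],
       [ 0.        ,  0.        , -1.        ]])) [ 0.53888325 -0.15419448  0.20049768] [-2.80670104e+01  2.42206434e+01  7.57044711e+01 -3.21148341e-03
  8.00936438e+01 -9.04033817e+00]
```

View pics/c_wrist2.png

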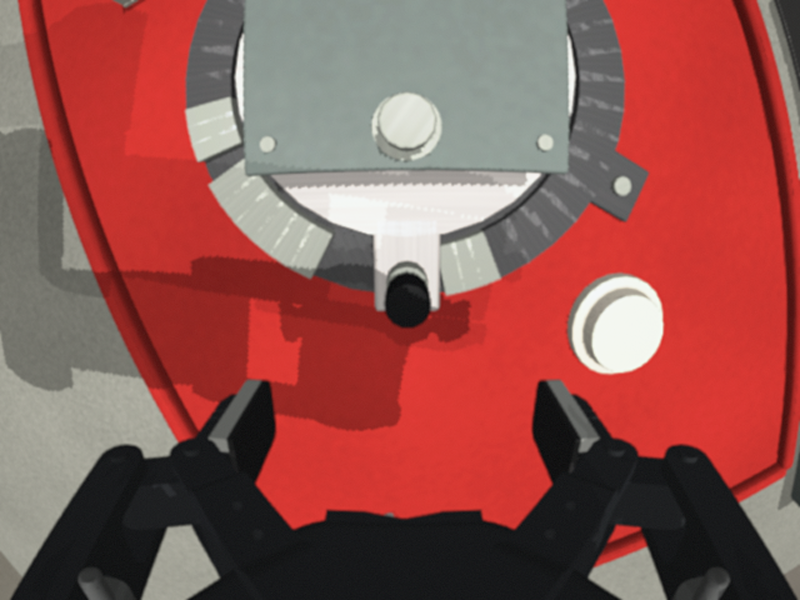

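Run:
```python
import cv2
im=cv2.imread("pics/c_wrist.png")
cv2.imwrite("pics/c1.png",cv2.resize(im[60:210,140:290],None,fx=4,fy=4,interpolation=cv2.INTER_CUBIC))
cv2.imwrite("pics/c2.png",cv2.resize(im[60:270,260:400],None,fx=2.8,fy=2.8,interpolation=cv2.INTER_CUBIC))
```

```text
(no output)
```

View pics/c1.png

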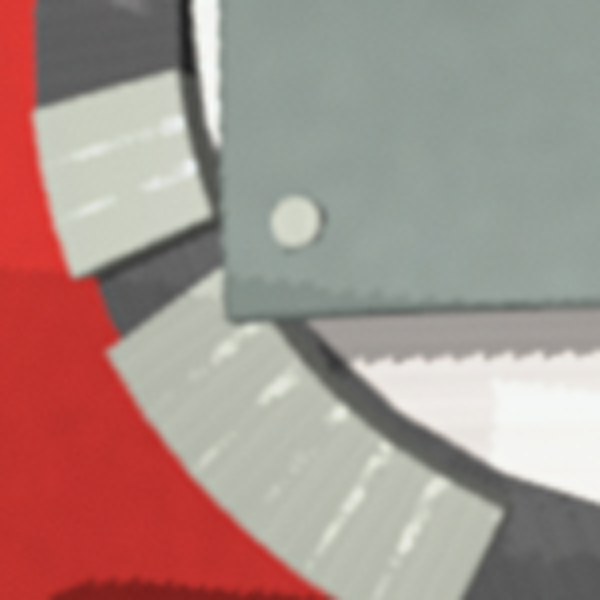

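View pics/c2.png

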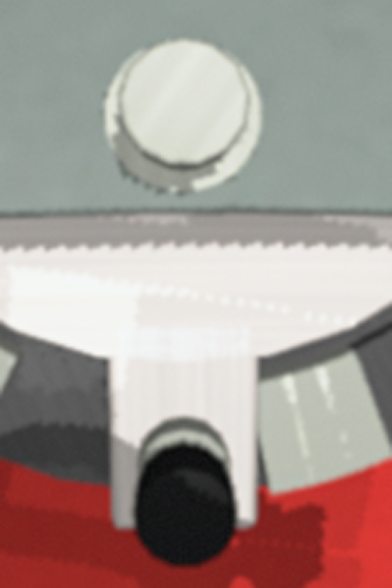

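```bash
cat > fit2.py <<'E'
from fit import *
W=eyes.camera_params("wrist")
def wproj(X,p,R):
    M=W["mount"]; c=np.linalg.inv(M)@np.append(R.T@(X-p),1); c=c[:3]
    r=np.hypot(c[0],c[1]); th=np.arctan2(r,c[2]); K=W["intrinsics"]
    return np.array([K[0,2]+K[0,0]*th*c[0]/r,K[1,2]+K[1,1]*th*c[1]/r])
w1=np.load("w1.npz")
def C1(u,v): return np.array([140+(u+.5)/4-.5,60+(v+.5)/4-.5])
def C2(u,v): return np.array([260+(u+.5)/2.8-.5,60+(v+.5)/2.8-.5])
def pts2(p):
    d=pts(p[:5]); b=np.array(p[:3])+[0,0,.022]; a=p[3]; n=np.array([np.cos(a),np.sin(a),0]); t=np.array([-n[1],n[0],0])
    d["oL"]=b+p[5]*n-.0075*t; d["oR"]=b+p[5]*n+.0075*t; d["iL"]=b+p[6]*n-.0075*t
    return d
obs=[("kn","top",T(523,350)),("kn","scene",S(257,55)),("lid","top",T(382,302)),("lid","scene",S(301,95)),("notch","top",T(323,514)),("c","top",T(300,294)),
 ("kn","w",C2(185,514)),("lid","w",C2(184,102)),("oL","w",C1(75,278)),("oR","w",C1(106,352)),("iL","w",C1(212,215))]
def f(p,wt=True):
    d=pts2(p); o=[]
    for k,n,u in obs:
        o.append((wproj(d[k],w1["p"],w1["R"]) if n=="w" else proj(n,d[k]))-u)
    return np.concatenate(o)
r=least_squares(f,[.585,-.023,.0055,3.22,1.16,.155,.125]); 
print(r.x.round(4),np.degrees(r.x[3:5]))
for (k,n,_),e in zip(obs,f(r.x).reshape(-1,2).round(2)): print(k,n,e)
for k,v in pts2(r.x).items(): print(k,v.round(4))
for fixed in ["w","nw"]:
  pass
E
python3 fit2.py
```

```text
[ 5.8600e-01 -2.4000e-02  2.8000e-03  3.2295e+00  1.1569e+00  1.5890e-01
  1.2290e-01] [185.03631296  66.28624159]
kn top [1.25 0.6 ]
kn scene [-0.62  0.77]
lid top [-0.92 -0.52]
lid scene [-0.67  0.88]
notch top [0.37 0.32]
c top [-0.33 -0.6 ]
kn w [-0.13  0.73]
lid w [-0.15 -0.25]
oL w [0.77 2.38]
oR w [-0.3  -1.65]
iL w [-0.62 -1.1 ]
kn [ 0.5412 -0.1566  0.1008]
lid [ 0.5716 -0.0666  0.1428]
lidfoot [ 0.5716 -0.0666  0.1068]
notch [ 0.4466 -0.0363  0.0248]
c [ 0.586  -0.024   0.0248]
oL [ 0.427  -0.0305  0.0248]
oR [ 0.4284 -0.0454  0.0248]
iL [ 0.4629 -0.0273  0.0248]
```

Run:
```python
from plan import *
P=[.5412,-.1566,.072]
rows([(P,R0(-18.7),-1),(P,R0(-18.7),1)],4)
```

```text
2 rows: [-0.0021, 0.0022, 0.171, 0.0, 0.0, -0.0019, -1.0, -0.0021, 0.0022, 0.171, 0.0, 0.0, -0.0019, 1.0]
```

Emit:
jog_arm(deltas=[-0.002,0.002,0.05,0,0,-0.002,-1,-0.002,0.002,0.1,0,0,-0.002,-1,-0.002,0.002,0.13,0,0,-0.002,-1,-0.002,0.002,0.15,0,0,-0.002,-1,-0.002,0.002,0.171,0,0,-0.002,-1,-0.002,0.002,0.171,0,0,-0.002,-1,-0.002,0.002,0.171,0,0,-0.002,0.2,-0.002,0.002,0.171,0,0,-0.002,0.2], grip_force=40)

```text
time_s: 1.87
position: [0.5392, -0.1583, 0.0734]
tool_rot: [[0.32, 0.947, 0.001], [0.947, -0.32, -0.001], [-0.0, 0.001, -1.0]]
ft_force: [0.2, -0.6, -0.2]
grip_width: 0.0642
```

Run:
```python
from plan import *
commit()
from rig import env,eyes
import cv2
im=eyes.get_image("wrist"); o=env.observe(); print(load()[0],o["position"],o["grip_width"])
cv2.imwrite("pics/d.png",im[150:,100:540,::-1])
```

```text
[ 0.54120581 -0.15661152  0.072     ] [ 0.5392417  -0.15829045  0.07360919] 0.056344621872828245
```

View pics/d.png

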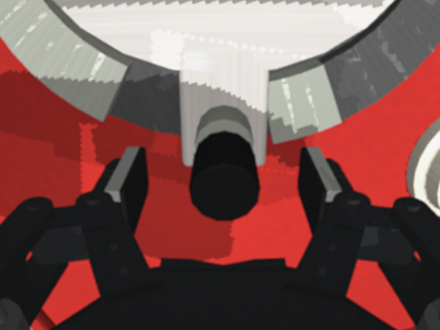

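Emit:
jog_arm(deltas=[0,0,0,0,0,0,1,0,0,0,0,0,0,1,0,0,0,0,0,0,1,0,0,0,0,0,0,1,0,0,0,0,0,0,1], grip_force=45)

```text
time_s: 2.33
position: [0.5393, -0.1583, 0.0735]
tool_rot: [[0.32, 0.947, 0.002], [0.947, -0.32, -0.001], [-0.0, 0.002, -1.0]]
ft_force: [0.5, -0.2, 5.3]
grip_width: 0.025
```

Run:
```python
from rig import env,eyes
import cv2
im=eyes.get_image("wrist"); o=env.observe(); print(o["position"],o["grip_width"],o["ft_force"])
cv2.imwrite("pics/e.png",im[150:,100:540,::-1])
```

```text
[ 0.53927707 -0.15829651  0.07347705] 0.02483198924383891 [-1.00945839 -0.05464341  5.61297426]
```

View pics/e.png

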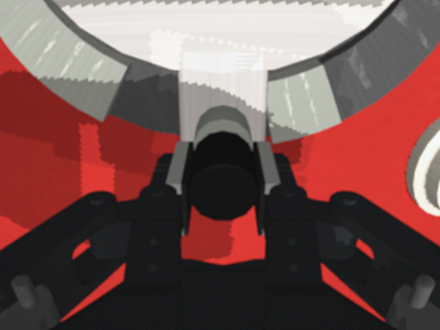

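Emit:
jog_arm(deltas=[0,0,-0.007,0,0,0,1,0,0,-0.014,0,0,0,1,0,0,-0.02,0,0,0,1,0,0,-0.024,0,0,0,1,0,0,-0.024,0,0,0,1,0,0,-0.024,0,0,0,1])

```text
time_s: 2.88
position: [0.5386, -0.158, 0.0903]
tool_rot: [[0.32, 0.947, -0.0], [0.947, -0.32, 0.0], [0.0, -0.0, -1.0]]
ft_force: [2.1, -1.7, -8.3]
grip_width: 0.0249
```

Run:
```python
from plan import *
p,R=load(); p=p+R@[0,0,-.024*.75]; json.dump({"p":p.tolist(),"R":R.tolist()},open("cmd.json","w")); print(p)
from rig import env,eyes
import cv2
im=eyes.get_image("wrist"); o=env.observe(); print(o["position"],o["grip_width"],o["ft_force"])
cv2.imwrite("pics/f.png",im[150:,100:540,::-1])
im=eyes.get_image("scene")[180:310,260:400,::-1]
cv2.imwrite("pics/f2.png",cv2.resize(im,None,fx=4.5,fy=4.5,interpolation=cv2.INTER_CUBIC))
```

```text
[ 0.54120581 -0.15661152  0.09      ]
[ 0.53863537 -0.15802395  0.09018376] 0.024509706512860142 [ 0.80519443 -1.94695529 -9.44138426]
```

View pics/f.png

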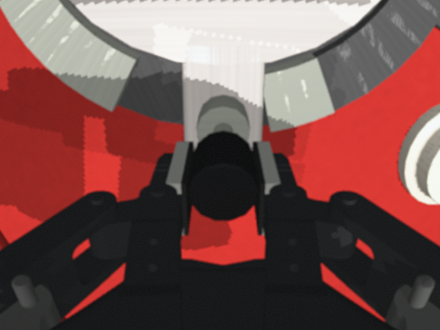

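View pics/f2.png

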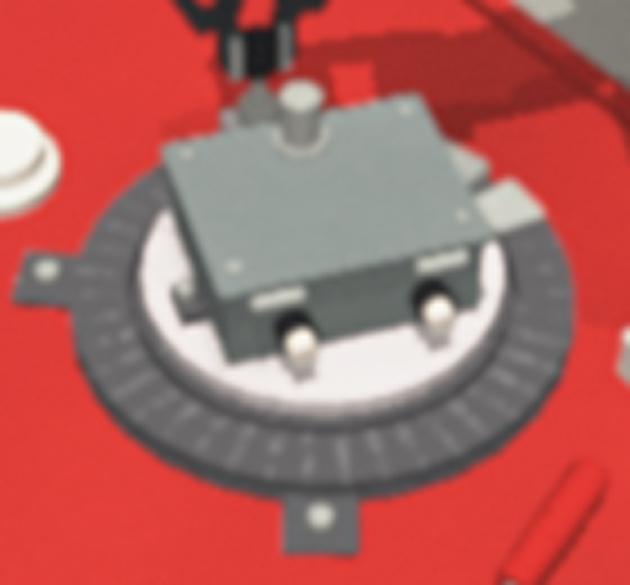

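```bash
cat >> plan.py <<'E'
C=np.array([.586,-.024,0])
def arc(d0,n,g=1,dz=0):
    p,R=load(); w=[]
    for i in range(1,n+1):
        Q=Ro.from_euler("z",d0*i/n,degrees=True).as_matrix()
        q=C+Q@(p-C); q[2]=p[2]+dz*i/n; w.append((q,Q@R,g))
    return w
E
python3 - <<'E'
from plan import *
rows(arc(-31,12),3); commit()
rows(arc(-31,12),3)
os.remove("next.json")
E
```

```text
12 rows: [0.0, -0.008, 0.0, 0.0, 0.0, 0.014, 1.0, 0.001, -0.017, 0.0, 0.0, 0.0, 0.029, 1.0, 0.002, -0.025, 0.0, 0.0, 0.0, 0.043, 1.0, 0.003, -0.033, 0.0, 0.0, 0.0, 0.057, 1.0, 0.005, -0.042, 0.0, 0.0, 0.0, 0.072, 1.0, 0.007, -0.05, 0.0, 0.0, 0.0, 0.086, 1.0, 0.009, -0.058, 0.0, 0.0, 0.0, 0.1, 1.0, 0.012, -0.066, 0.0, 0.0, 0.0, 0.115, 1.0, 0.015, -0.074, 0.0, 0.0, 0.0, 0.129, 1.0, 0.019, -0.081, 0.0, 0.0, 0.0, 0.144, 1.0, 0.022, -0.089, 0.0, 0.0, 0.0, 0.158, 1.0, 0.027, -0.096, 0.0, 0.0, 0.0, 0.172, 1.0]
12 rows: [0.0, -0.008, 0.0, 0.0, 0.0, 0.014, 1.0, 0.001, -0.017, 0.0, 0.0, 0.0, 0.029, 1.0, 0.002, -0.025, 0.0, 0.0, 0.0, 0.043, 1.0, 0.003, -0.033, 0.0, 0.0, 0.0, 0.057, 1.0, 0.005, -0.042, 0.0, 0.0, 0.0, 0.072, 1.0, 0.007, -0.05, 0.0, 0.0, 0.0, 0.086, 1.0, 0.009, -0.058, 0.0, 0.0, 0.0, 0.1, 1.0, 0.012, -0.066, 0.0, 0.0, 0.0, 0.115, 1.0, 0.015, -0.074, 0.0, 0.0, 0.0, 0.129, 1.0, 0.019, -0.081, 0.0, 0.0, 0.0, 0.144, 1.0, 0.022, -0.089, 0.0, 0.0, 0.0, 0.158, 1.0, 0.027, -0.096, 0.0, 0.0, 0.0, 0.172, 1.0]
```

Emit:
jog_arm(deltas=[0.0,-0.008,0.0,0.0,0.0,0.014,1.0,0.001,-0.017,0.0,0.0,0.0,0.029,1.0,0.002,-0.025,0.0,0.0,0.0,0.043,1.0,0.003,-0.033,0.0,0.0,0.0,0.057,1.0,0.005,-0.042,0.0,0.0,0.0,0.072,1.0,0.007,-0.05,0.0,0.0,0.0,0.086,1.0,0.009,-0.058,0.0,0.0,0.0,0.1,1.0,0.012,-0.066,0.0,0.0,0.0,0.115,1.0,0.015,-0.074,0.0,0.0,0.0,0.129,1.0,0.019,-0.081,0.0,0.0,0.0,0.144,1.0,0.022,-0.089,0.0,0.0,0.0,0.158,1.0,0.027,-0.096,0.0,0.0,0.0,0.172,1.0])

```text
time_s: 3.98
position: [0.4765, -0.1156, 0.0903]
tool_rot: [[0.763, 0.646, -0.001], [0.646, -0.763, 0.0], [-0.001, -0.001, -1.0]]
ft_force: [-1.3, -3.6, -8.8]
grip_width: 0.0248
```

Emit:
jog_arm(deltas=[0.0,-0.008,0.0,0.0,0.0,0.014,1.0,0.001,-0.017,0.0,0.0,0.0,0.029,1.0,0.002,-0.025,0.0,0.0,0.0,0.043,1.0,0.003,-0.033,0.0,0.0,0.0,0.057,1.0,0.005,-0.042,0.0,0.0,0.0,0.072,1.0,0.007,-0.05,0.0,0.0,0.0,0.086,1.0,0.009,-0.058,0.0,0.0,0.0,0.1,1.0,0.012,-0.066,0.0,0.0,0.0,0.115,1.0,0.015,-0.074,0.0,0.0,0.0,0.129,1.0,0.019,-0.081,0.0,0.0,0.0,0.144,1.0,0.022,-0.089,0.0,0.0,0.0,0.158,1.0,0.027,-0.096,0.0,0.0,0.0,0.172,1.0])

```text
time_s: 4.98
position: [0.4448, -0.0473, 0.0902]
tool_rot: [[0.987, 0.162, -0.002], [0.162, -0.987, 0.0], [-0.002, -0.001, -1.0]]
ft_force: [-2.6, -2.5, -8.0]
grip_width: 0.025
```

Run:
```python
from plan import *
rows(arc(-31,12),3); commit()
from rig import env,eyes
import cv2
im=eyes.get_image("wrist"); o=env.observe(); p=o["position"]; print(load()[0],p,o["grip_width"],o["ft_force"])
d=p-C; print(np.hypot(d[0],d[1]),np.degrees(np.arctan2(d[1],d[0]))%360-185.04, np.degrees(np.arctan2(o["tool_rot"][1,1],o["tool_rot"][0,1])))
np.savez("w2.npz",p=o["position"],R=o["tool_rot"])
cv2.imwrite("pics/g0.png",im[:,:,::-1])
cv2.imwrite("pics/g.png",cv2.resize(im[100:360,150:490,::-1],None,fx=2.3,fy=2.3,interpolation=cv2.INTER_CUBIC))
im=eyes.get_image("top")[180:330,250:400,::-1]
cv2.imwrite("pics/g2.png",cv2.resize(im,None,fx=4,fy=4,interpolation=cv2.INTER_CUBIC))
```

```text
12 rows: [0.0, -0.008, 0.0, 0.0, 0.0, 0.014, 1.0, 0.001, -0.017, 0.0, 0.0, 0.0, 0.029, 1.0, 0.002, -0.025, 0.0, 0.0, 0.0, 0.043, 1.0, 0.003, -0.033, 0.0, 0.0, 0.0, 0.057, 1.0, 0.005, -0.042, 0.0, 0.0, 0.0, 0.072, 1.0, 0.007, -0.05, 0.0, 0.0, 0.0, 0.086, 1.0, 0.009, -0.058, 0.0, 0.0, 0.0, 0.1, 1.0, 0.012, -0.066, 0.0, 0.0, 0.0, 0.115, 1.0, 0.015, -0.074, 0.0, 0.0, 0.0, 0.129, 1.0, 0.019, -0.081, 0.0, 0.0, 0.0, 0.144, 1.0, 0.022, -0.089, 0.0, 0.0, 0.0, 0.158, 1.0, 0.027, -0.096, 0.0, 0.0, 0.0, 0.172, 1.0]
[ 0.44831139 -0.04637148  0.09      ] [ 0.44454027 -0.04621556  0.09019054] 0.02466506263230938 [-1.72092667  1.60178556 -7.49876676]
0.14319353090735595 3.8851252214911085 -80.80259875028268
```

View pics/g.png

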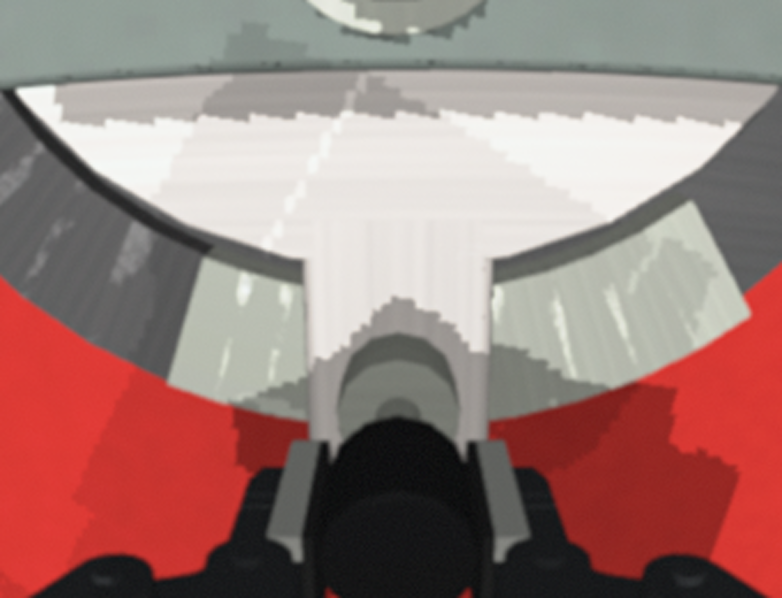

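View pics/g2.png

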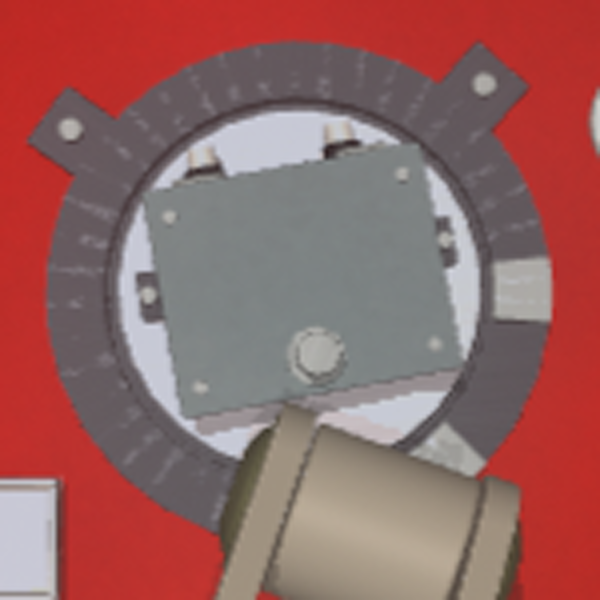

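Run:
```python
from plan import *
rows(arc(-3.9,6),4)
```

```text
6 rows: [0.0, -0.0021, 0.0, 0.0, 0.0, 0.0036, 1.0, 0.0001, -0.0042, 0.0, 0.0, 0.0, 0.0072, 1.0, 0.0001, -0.0063, 0.0, 0.0, 0.0, 0.0108, 1.0, 0.0002, -0.0084, 0.0, 0.0, 0.0, 0.0144, 1.0, 0.0003, -0.0105, 0.0, 0.0, 0.0, 0.0181, 1.0, 0.0005, -0.0126, 0.0, 0.0, 0.0, 0.0217, 1.0]
```

Emit:
jog_arm(deltas=[0.0,-0.0021,0.0,0.0,0.0,0.0036,1.0,0.0001,-0.0042,0.0,0.0,0.0,0.0072,1.0,0.0001,-0.0063,0.0,0.0,0.0,0.0108,1.0,0.0002,-0.0084,0.0,0.0,0.0,0.0144,1.0,0.0003,-0.0105,0.0,0.0,0.0,0.0181,1.0,0.0005,-0.0126,0.0,0.0,0.0,0.0217,1.0,0.0005,-0.0126,0.0,0.0,0.0,0.0217,1.0,0.0005,-0.0126,0.0,0.0,0.0,0.0217,1.0])

```text
time_s: 5.75
position: [0.4435, -0.0381, 0.0901]
tool_rot: [[0.995, 0.096, -0.003], [0.096, -0.995, 0.001], [-0.003, -0.001, -1.0]]
ft_force: [-5.5, 1.1, -8.0]
grip_width: 0.0246
```

Run:
```python
from plan import *
rows(arc(-3.9,6),4); commit()
from rig import env,eyes
import cv2
im=eyes.get_image("wrist"); o=env.observe(); p=o["position"]; print(load()[0],p,o["grip_width"],o["ft_force"])
d=p-C; print(np.hypot(d[0],d[1]),np.degrees(np.arctan2(d[1],d[0]))%360-185.04, np.degrees(np.arctan2(o["tool_rot"][1,1],o["tool_rot"][0,1])))
np.savez("w3.npz",p=o["position"],R=o["tool_rot"])
cv2.imwrite("pics/h0.png",im[:,:,::-1])
cv2.imwrite("pics/h.png",cv2.resize(im[100:360,150:490,::-1],None,fx=2.3,fy=2.3,interpolation=cv2.INTER_CUBIC))
```

```text
6 rows: [0.0, -0.0021, 0.0, 0.0, 0.0, 0.0036, 1.0, 0.0001, -0.0042, 0.0, 0.0, 0.0, 0.0072, 1.0, 0.0001, -0.0063, 0.0, 0.0, 0.0, 0.0108, 1.0, 0.0002, -0.0084, 0.0, 0.0, 0.0, 0.0144, 1.0, 0.0003, -0.0105, 0.0, 0.0, 0.0, 0.0181, 1.0, 0.0005, -0.0126, 0.0, 0.0, 0.0, 0.0217, 1.0]
[ 0.44713989 -0.03698688  0.09      ] [ 0.44353519 -0.03805879  0.09007456] 0.02458302144534377 [-5.06574959  1.05181838 -7.87688375]
0.14315680344904713 0.5958446426419357 -84.471643179052
```

View pics/h.png

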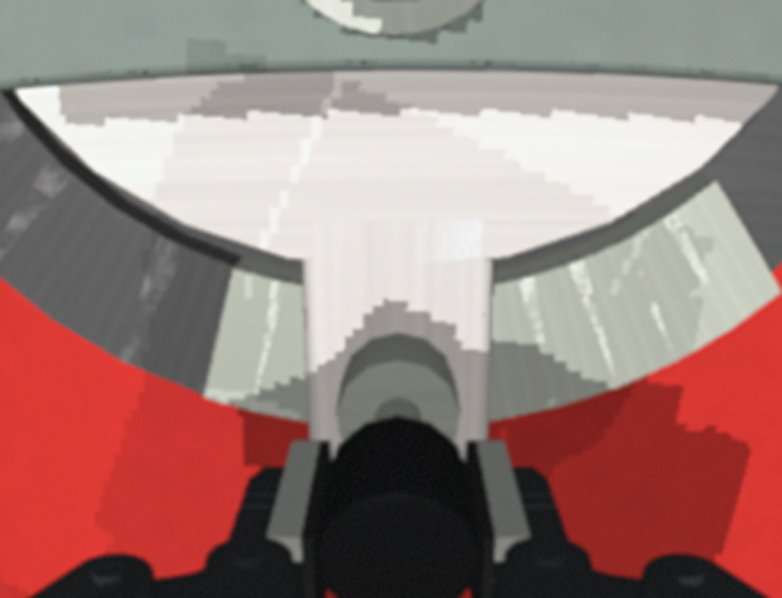

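```bash
cat > bp.py <<'E'
from fit import *
from plan import C
W=eyes.camera_params("wrist")
def ray(u,p,R):
    K=W["intrinsics"]; d=np.array([(u[0]-K[0,2])/K[0,0],(u[1]-K[1,2])/K[1,1]]); th=np.hypot(*d)
    c=np.array([*(np.sin(th)*d/th),np.cos(th)]); M=W["mount"]
    return p+R@M[:3,3], R@M[:3,:3]@c
def at(u,w,z):
    o,d=ray(u,w["p"],w["R"]); return o+d*(z-o[2])/d[2]
def pol(X):
    d=X-C; return round(float(np.hypot(d[0],d[1])),4), round(float(np.degrees(np.arctan2(d[1],d[0]))%360),2)
E
python3 - <<'E'
from bp import *
w1=np.load("w1.npz");w2=np.load("w2.npz");w3=np.load("w3.npz")
C1=lambda u,v:np.array([140+(u+.5)/4-.5,60+(v+.5)/4-.5])
G=lambda u,v:np.array([150+(u+.5)/2.3-.5,100+(v+.5)/2.3-.5])
z=.0255
for n,u,w in [("LfarO",C1(35,108),w1),("LfarI",C1(178,70),w1),("nL_O",C1(75,278),w1),("nR_O",C1(106,352),w1),("nL_I",C1(212,215),w1),("RfarI",C1(503,512),w1),
 ("LfarO g",G(168,385),w2),("LfarI g",G(205,258),w2),("RfarO g",G(750,315),w2),("RfarI g",G(692,202),w2),
 ("LfarO h",G(205,397),w3),("LfarI h",G(238,265),w3),("RfarO h",G(780,290),w3),("RfarI h",G(717,182),w3)]:
    print(n,pol(at(u,w,z)))
E
```

```text
LfarO (0.1591, 166.17)
LfarI (0.1231, 165.55)
nL_O (0.1588, 181.1)
nR_O (0.1593, 187.86)
nL_I (0.1229, 181.58)
RfarI (0.1226, 226.2)
LfarO g (0.1599, 166.61)
LfarI g (0.1234, 165.87)
RfarO g (0.1589, 225.43)
RfarI g (0.1233, 226.32)
LfarO h (0.1591, 167.04)
LfarI h (0.1217, 166.64)
RfarO h (0.1591, 225.92)
RfarI h (0.1238, 226.92)
```

Emit:
jog_arm(deltas=[0,-0.0018,0,0,0,0.003,1,0,-0.0018,0,0,0,0.003,1,0,-0.0018,0,0,0,0.003,0.1,0,-0.0018,0,0,0,0.003,0.1,0,-0.0018,0,0,0,0.003,0.1,0,-0.0018,0,0,0,0.003,0.1])

```text
time_s: 6.3
position: [0.4453, -0.0374, 0.091]
tool_rot: [[0.996, 0.086, 0.002], [0.086, -0.996, -0.001], [0.002, 0.001, -1.0]]
ft_force: [0.0, 0.8, -0.1]
grip_width: 0.0387
```

Run:
```python
from plan import *
p,R=load(); p=p+R@[0,-.0018*.75,0]; R=R@Ro.from_rotvec([0,0,.003*np.pi]).as_matrix(); json.dump({"p":p.tolist(),"R":R.tolist()},open("cmd.json","w")); print(p)
from rig import env,eyes
import cv2
im=eyes.get_image("wrist"); o=env.observe(); p=o["position"]; print(load()[0],p,o["grip_width"],o["ft_force"])
d=p-C; print(np.hypot(d[0],d[1]),np.degrees(np.arctan2(d[1],d[0]))%360-185.04, np.degrees(np.arctan2(o["tool_rot"][1,1],o["tool_rot"][0,1])))
np.savez("w4.npz",p=o["position"],R=o["tool_rot"])
cv2.imwrite("pics/i0.png",im[:,:,::-1])
cv2.imwrite("pics/i.png",cv2.resize(im[100:360,150:490,::-1],None,fx=2.3,fy=2.3,interpolation=cv2.INTER_CUBIC))
im=eyes.get_image("scene")[180:310,260:400,::-1]
cv2.imwrite("pics/i2.png",cv2.resize(im,None,fx=4.5,fy=4.5,interpolation=cv2.INTER_CUBIC))
```

```text
[ 0.44701092 -0.03564305  0.09      ]
[ 0.44701092 -0.03564305  0.09      ] [ 0.44510011 -0.0373228   0.09091525] 0.03860004540303348 [-0.82039924 -0.53540682  0.11245599]
0.1415283555593565 0.3615484804316509 -85.04957617451197
```

View pics/i.png

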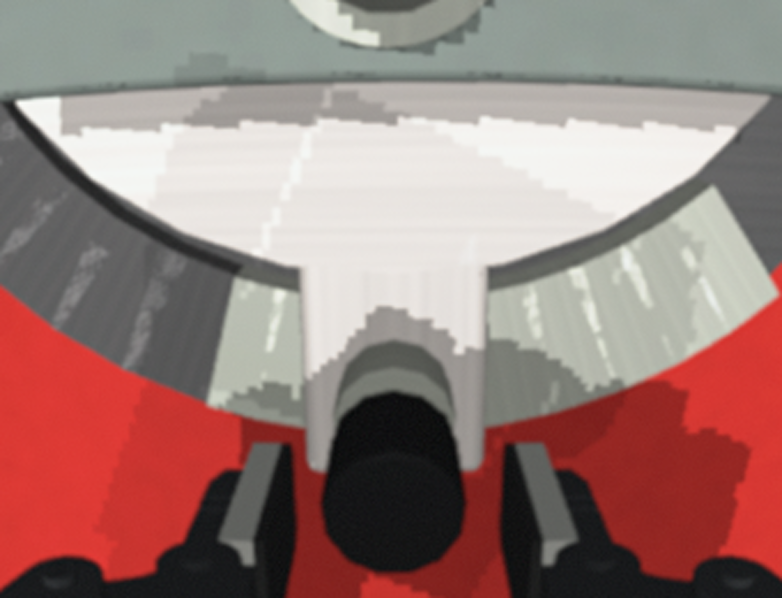

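View pics/i2.png

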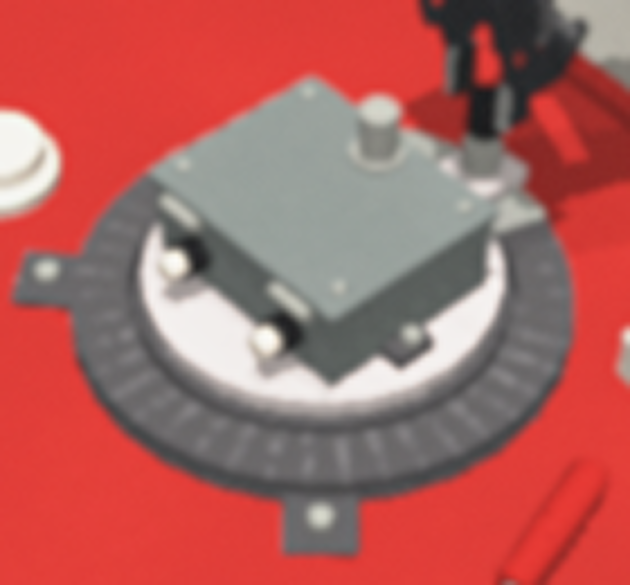

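Run:
```python
from bp import *
G=lambda u,v:np.array([150+(u+.5)/2.3-.5,100+(v+.5)/2.3-.5])
w4=np.load("w4.npz");w3=np.load("w3.npz")
for z in (.1,.103,.108,.113,.118):
    a=at(G(323,505),w4,z);b=at(G(466,505),w4,z);c=at(G(394,571),w4,z)
    print(z,"w4",pol(at(G(394,512),w4,z)),"width",np.linalg.norm(a-b).round(4),"outer edge",pol(c))
```

```text
0.1 w4 (0.1414, 185.35) width 0.0254 outer edge (0.154, 185.3)
0.103 w4 (0.1397, 185.36) width 0.0248 outer edge (0.1521, 185.31)
0.108 w4 (0.1369, 185.38) width 0.0239 outer edge (0.1488, 185.33)
0.113 w4 (0.134, 185.4) width 0.0229 outer edge (0.1455, 185.35)
0.118 w4 (0.1312, 185.42) width 0.022 outer edge (0.1422, 185.37)
```

Emit:
jog_arm(deltas=[0,0,0,0,0,0,-1,0,0,-0.02,0,0,0,-1,0,0,-0.05,0,0,0,-1,0,0,-0.09,0,0,0,-1,0,0,-0.13,0,0,0,-1,0,0,-0.14,0,0,0,-1,0,0,-0.14,0,0,0,-1])

```text
time_s: 6.98
position: [0.4454, -0.0374, 0.1974]
tool_rot: [[0.996, 0.087, 0.005], [0.087, -0.996, -0.002], [0.004, 0.002, -1.0]]
ft_force: [0.3, -0.2, -0.3]
grip_width: 0.0857
```

Run:
```python
from plan import *
p,R=load(); p=p+R@[0,0,-.14*.75]; json.dump({"p":p.tolist(),"R":R.tolist()},open("cmd.json","w")); print(p)
from rig import env,eyes
import cv2
im=eyes.get_image("wrist"); o=env.observe(); p=o["position"]; print(p,o["grip_width"],o["ft_force"])
np.savez("w5.npz",p=o["position"],R=o["tool_rot"])
cv2.imwrite("pics/j0.png",im[:,:,::-1])
cv2.imwrite("pics/j.png",cv2.resize(im[40:290,220:420,::-1],None,fx=3,fy=2.4*1.25,interpolation=cv2.INTER_CUBIC)[:600*2])
im=eyes.get_image("scene")[180:310,260:400,::-1]
cv2.imwrite("pics/j2.png",cv2.resize(im,None,fx=4.5,fy=4.5,interpolation=cv2.INTER_CUBIC))
```

```text
[ 0.44701092 -0.03564305  0.195     ]
[ 0.44463293 -0.03710224  0.19564335] 0.08550016850182254 [ 0.25374681  0.75758893 -0.09803143]
```

View pics/j.png

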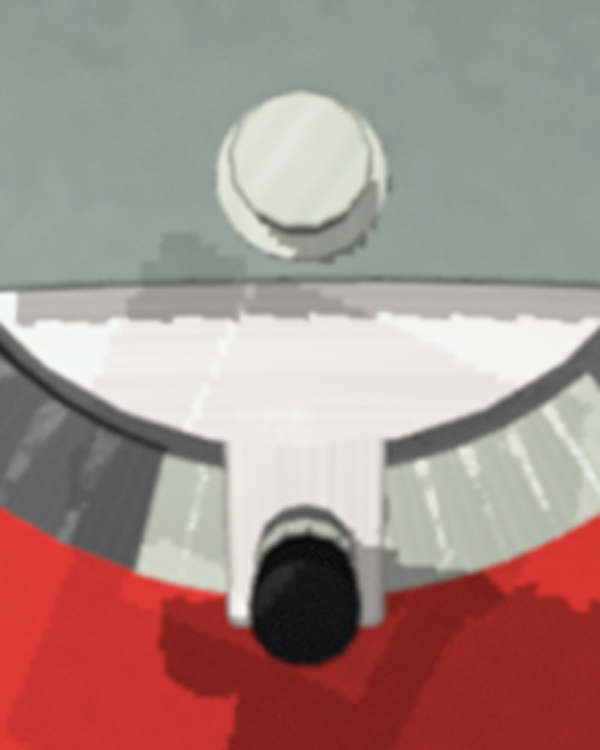

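View pics/j2.png

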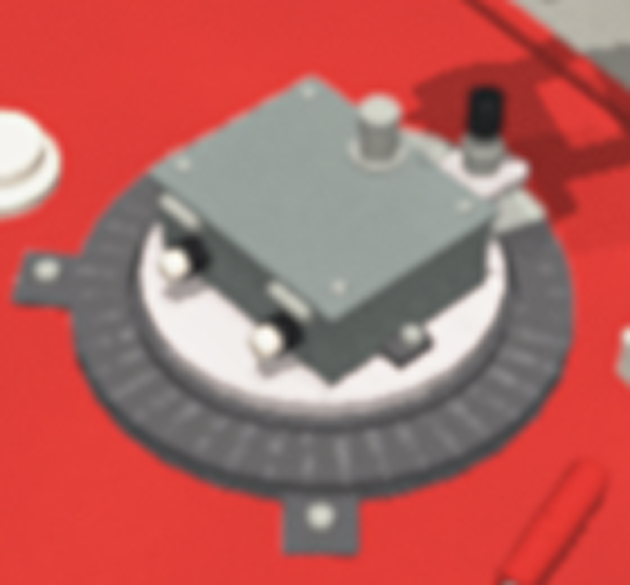

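Run:
```python
from bp import *
import fit2
from fit2 import wproj
w5=np.load("w5.npz"); J=lambda u,v:np.array([220+(u+.5)/3-.5,40+(v+.5)/3-.5])
for k,a,b in [("kn",J(306,611),S(486,97)),("lid",J(301,161),S(380,107))]:
    g=lambda X:np.concatenate([wproj(X,w5["p"],w5["R"])-a,proj("scene",X)-b])
    q=least_squares(g,[.5,0,.1]); print(k,q.x.round(4),g(q.x).round(2),pol(q.x))
print("lid at z.143",at(J(301,161),w5,.143),pol(at(J(301,161),w5,.143)), "kn", pol(at(J(306,611),w5,.101)))
```

```text
[ 5.8600e-01 -2.2900e-02  3.2000e-03  3.2291e+00  1.1569e+00  1.5900e-01
  1.2300e-01] [185.01176394  66.28482354]
kn top [0.83 0.64]
kn scene [-0.39  0.84]
lid top [-1.36 -0.5 ]
lid scene [-0.44  0.96]
notch top [-0.07  0.34]
c top [-0.74 -0.59]
kn w [-0.05  1.03]
lid w [-0.04 -0.16]
oL w [0.79 2.41]
oR w [-0.28 -1.6 ]
iL w [-0.59 -1.05]
kn [ 0.5411 -0.1556  0.1012]
lid [ 0.5716 -0.0656  0.1432]
lidfoot [ 0.5716 -0.0656  0.1072]
notch [ 0.4465 -0.0352  0.0252]
c [ 0.586  -0.0229  0.0252]
oL [ 0.427  -0.0294  0.0252]
oR [ 0.4283 -0.0443  0.0252]
iL [ 0.4628 -0.0262  0.0252]
kn [ 0.4465 -0.0368  0.1018] [-0.04  0.06 -0.32  0.08] (0.1401, 185.25)
lid [ 0.5393 -0.0282  0.1465] [-0.02  0.02 -0.13 -0.02] (0.0469, 185.1)
lid at z.143 [ 0.53968349 -0.02811987  0.143     ] (0.0465, 185.08) kn (0.1403, 185.26)
```

Run:
```python
from plan import *
rows([([.542,-.0265,.195],R0(-85),-1),([.542,-.0265,.1155],R0(-85),-1)],4)
```

```text
2 rows: [0.1272, -0.0012, 0.0, 0.0, 0.0, -0.0003, -1.0, 0.1272, -0.0012, 0.106, 0.0, 0.0, -0.0003, -1.0]
```

Emit:
jog_arm(deltas=[0.05,-0.001,0,0,0,0,-1,0.1,-0.001,0,0,0,0,-1,0.127,-0.001,0,0,0,0,-1,0.127,-0.001,0.02,0,0,0,-1,0.127,-0.001,0.05,0,0,0,-1,0.127,-0.001,0.08,0,0,0,-1,0.127,-0.001,0.106,0,0,0,-1,0.127,-0.001,0.106,0,0,0,0,0.127,-0.001,0.106,0,0,0,0,0.127,-0.001,0.106,0,0,0,0])

```text
time_s: 7.92
position: [0.5396, -0.0282, 0.1163]
tool_rot: [[0.996, 0.086, 0.0], [0.086, -0.996, -0.0], [0.0, 0.0, -1.0]]
ft_force: [0.9, 0.5, 0.3]
grip_width: 0.0516
```

Run:
```python
from plan import *
rows([([.542,-.0265,.1155],R0(-85),-1)],3);commit()
from rig import env,eyes
import cv2
im=eyes.get_image("wrist"); o=env.observe(); p=o["position"]; print(load()[0],p,o["grip_width"],o["ft_force"])
cv2.imwrite("pics/k.png",im[150:,100:540,::-1])
im=eyes.get_image("scene")[150:310,260:420,::-1]
cv2.imwrite("pics/k2.png",cv2.resize(im,None,fx=3.7,fy=3.7,interpolation=cv2.INTER_CUBIC))
```

```text
1 rows: [0.127, -0.001, 0.106, 0.0, 0.0, 0.0, -1.0]
[ 0.54184221 -0.02669032  0.1155    ] [ 0.539763   -0.0282351   0.11674146] 0.044088561899924154 [-0.78628065  0.28173978  0.32732634]
```

View pics/k.png

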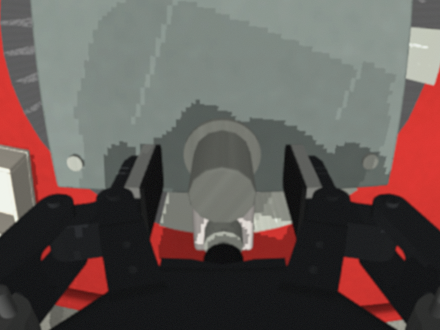

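View pics/k2.png

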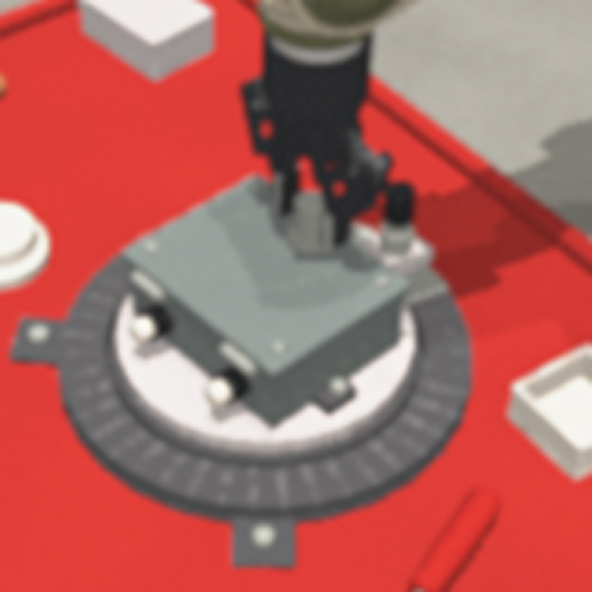

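Emit:
jog_arm(deltas=[0,0,0,0,0,0,1,0,0,0,0,0,0,1,0,0,0,0,0,0,1,0,0,0,0,0,0,1,0,0,0,0,0,0,1,0,0,0,0,0,0,1], grip_force=90)

```text
time_s: 8.52
position: [0.5396, -0.028, 0.1171]
tool_rot: [[0.996, 0.087, 0.002], [0.087, -0.996, -0.0], [0.002, 0.0, -1.0]]
ft_force: [-1.3, 1.5, 5.1]
grip_width: 0.0224
```

```bash
cat >> plan.py <<'E'
def lidrot(a0,a1,n,g=1):
    # cmd pose at lid angle a0 -> a1
    p,R=load(); ph=np.radians(5.05); n1=np.array([np.cos(ph),np.sin(ph),0]); ax=np.array([-n1[1],n1[0],0])
    H=np.array([.5418,-.0267,.0975])+.112*n1   # in commanded (biased) coordinates
    w=[]
    for i in range(1,n+1):
        Q=Ro.from_rotvec(ax*(a1-a0)*i/n).as_matrix()
        w.append((H+Q@(p-H),Q@R,g))
    return w
E
python3 - <<'E'
from plan import *
rows(lidrot(0,.09,12),4)
E
```

```text
12 rows: [0.0002, 0.0, -0.0011, 0.0, -0.0024, 0.0, 1.0, 0.0004, 0.0, -0.0022, 0.0, -0.0048, 0.0, 1.0, 0.0006, 0.0, -0.0034, 0.0, -0.0072, 0.0, 1.0, 0.0008, 0.0, -0.0045, 0.0, -0.0095, 0.0, 1.0, 0.001, 0.0, -0.0056, 0.0, -0.0119, 0.0, 1.0, 0.0012, 0.0, -0.0067, 0.0, -0.0143, 0.0, 1.0, 0.0015, 0.0, -0.0078, 0.0, -0.0167, 0.0, 1.0, 0.0017, 0.0, -0.0089, 0.0, -0.0191, 0.0, 1.0, 0.002, 0.0, -0.01, 0.0, -0.0215, 0.0, 1.0, 0.0022, 0.0, -0.0111, 0.0, -0.0239, 0.0, 1.0, 0.0025, 0.0, -0.0122, 0.0, -0.0263, 0.0, 1.0, 0.0028, 0.0, -0.0133, -0.0001, -0.0286, 0.0, 1.0]
```

First only the initial third, to check the wrist force and grip.

Emit:
jog_arm(deltas=[0.0002,0.0,-0.0011,0.0,-0.0024,0.0,1.0,0.0004,0.0,-0.0022,0.0,-0.0048,0.0,1.0,0.0006,0.0,-0.0034,0.0,-0.0072,0.0,1.0,0.0008,0.0,-0.0045,0.0,-0.0095,0.0,1.0,0.0008,0.0,-0.0045,0.0,-0.0095,0.0,1.0])

```text
time_s: 8.93
position: [0.5397, -0.0279, 0.119]
tool_rot: [[0.996, 0.087, -0.032], [0.087, -0.996, -0.002], [-0.032, -0.0, -0.999]]
ft_force: [-2.1, 1.0, -3.8]
grip_width: 0.0228
```

Run:
```python
from plan import *
rows(lidrot(0,.03,1),4); commit()
rows(lidrot(.03,.11,12),4)
```

```text
1 rows: [0.0008, 0.0, -0.0045, 0.0, -0.0095, 0.0, 1.0]
12 rows: [0.0002, 0.0, -0.001, 0.0, -0.0021, 0.0, 1.0, 0.0003, 0.0, -0.002, 0.0, -0.0042, 0.0, 1.0, 0.0005, 0.0, -0.003, 0.0, -0.0064, 0.0, 1.0, 0.0007, 0.0, -0.004, 0.0, -0.0085, 0.0, 1.0, 0.0009, 0.0, -0.005, 0.0, -0.0106, 0.0, 1.0, 0.0011, 0.0, -0.0059, 0.0, -0.0127, 0.0, 1.0, 0.0013, 0.0, -0.0069, 0.0, -0.0149, 0.0, 1.0, 0.0015, 0.0, -0.0079, 0.0, -0.017, 0.0, 1.0, 0.0017, 0.0, -0.0089, 0.0, -0.0191, 0.0, 1.0, 0.0019, 0.0, -0.0099, 0.0, -0.0212, 0.0, 1.0, 0.0022, 0.0, -0.0109, 0.0, -0.0233, 0.0, 1.0, 0.0024, 0.0, -0.0119, 0.0, -0.0255, 0.0, 1.0]
```

Emit:
jog_arm(deltas=[0.0002,0.0,-0.001,0.0,-0.0021,0.0,1.0,0.0003,0.0,-0.002,0.0,-0.0042,0.0,1.0,0.0005,0.0,-0.003,0.0,-0.0064,0.0,1.0,0.0007,0.0,-0.004,0.0,-0.0085,0.0,1.0,0.0007,0.0,-0.004,0.0,-0.0085,0.0,1.0])

```text
time_s: 9.35
position: [0.5406, -0.0279, 0.1228]
tool_rot: [[0.995, 0.087, -0.057], [0.086, -0.996, -0.005], [-0.057, -0.0, -0.998]]
ft_force: [-2.9, 2.4, -0.8]
grip_width: 0.0225
```

Run:
```python
from plan import *
rows(lidrot(.03,.03+.08*4/12,1),4); commit()
from rig import env,eyes
import cv2
im=eyes.get_image("wrist"); o=env.observe(); p=o["position"]; print(load()[0],p,o["grip_width"],o["ft_force"],o["wrist_torque"])
cv2.imwrite("pics/l.png",im[150:,100:540,::-1])
im=eyes.get_image("scene")[150:310,260:420,::-1]
cv2.imwrite("pics/l2.png",cv2.resize(im,None,fx=3.7,fy=3.7,interpolation=cv2.INTER_CUBIC))
```

```text
1 rows: [0.0007, 0.0, -0.004, 0.0, -0.0085, 0.0, 1.0]
[ 0.54305198 -0.02658571  0.121858  ] [ 0.54059589 -0.02788249  0.12277916] 0.022962028871320275 [-3.7912944   1.37358023 -0.35892218] [0.31149553 0.18434824 0.08701632]
```

View pics/l.png

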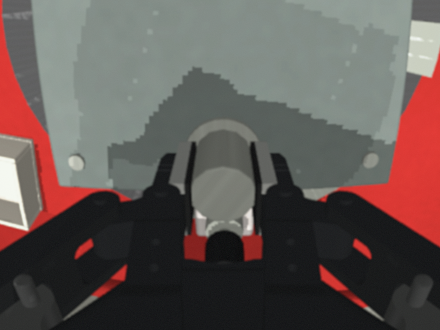

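View pics/l2.png

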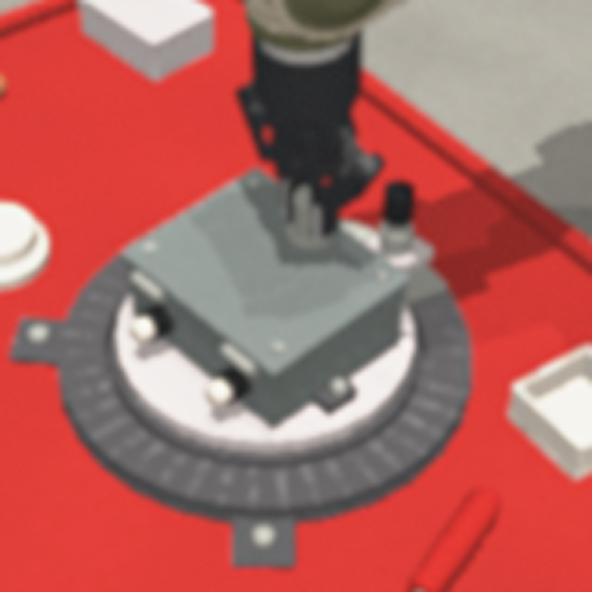

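Run:
```python
from plan import *
rows(lidrot(.0567,.195,12),4)
```

```text
12 rows: [0.0003, 0.0, -0.0017, 0.0, -0.0037, 0.0, 1.0, 0.0006, 0.0, -0.0034, 0.0, -0.0073, 0.0, 1.0, 0.0009, 0.0, -0.0051, 0.0, -0.011, 0.0, 1.0, 0.0013, 0.0, -0.0069, 0.0, -0.0147, 0.0, 1.0, 0.0016, 0.0, -0.0086, 0.0, -0.0183, 0.0, 1.0, 0.002, 0.0, -0.0103, 0.0, -0.022, 0.0, 1.0, 0.0024, 0.0, -0.0119, 0.0, -0.0257, 0.0, 1.0, 0.0029, 0.0, -0.0136, -0.0001, -0.0293, 0.0, 1.0, 0.0033, 0.0, -0.0153, -0.0001, -0.033, 0.0, 1.0, 0.0038, 0.0, -0.017, -0.0001, -0.0367, 0.0, 1.0, 0.0042, 0.0, -0.0187, -0.0001, -0.0404, 0.0, 1.0, 0.0047, 0.0, -0.0203, -0.0001, -0.044, 0.0, 1.0]
```

Emit:
jog_arm(deltas=[0.0003,0.0,-0.0017,0.0,-0.0037,0.0,1.0,0.0006,0.0,-0.0034,0.0,-0.0073,0.0,1.0,0.0009,0.0,-0.0051,0.0,-0.011,0.0,1.0,0.0013,0.0,-0.0069,0.0,-0.0147,0.0,1.0,0.0016,0.0,-0.0086,0.0,-0.0183,0.0,1.0,0.002,0.0,-0.0103,0.0,-0.022,0.0,1.0,0.0024,0.0,-0.0119,0.0,-0.0257,0.0,1.0,0.0029,0.0,-0.0136,0,-0.0293,0.0,1.0,0.0033,0.0,-0.0153,0,-0.033,0.0,1.0,0.0038,0.0,-0.017,0,-0.0367,0.0,1.0,0.0042,0.0,-0.0187,0,-0.0404,0.0,1.0,0.0047,0.0,-0.0203,0,-0.044,0.0,1.0])

```text
time_s: 10.45
position: [0.5447, -0.0275, 0.1376]
tool_rot: [[0.977, 0.086, -0.194], [0.085, -0.996, -0.017], [-0.195, -0.0, -0.981]]
ft_force: [-5.5, 3.3, 2.0]
grip_width: 0.0228
```

Emit:
jog_arm(deltas=[0,0,0,0,0,0,1,0,0,0,0,0,0,1,0,0,0,0,0,0,1,0,0,0,0,0,0,1])

```text
time_s: 10.78
position: [0.5448, -0.0275, 0.1378]
tool_rot: [[0.977, 0.087, -0.194], [0.085, -0.996, -0.017], [-0.194, -0.0, -0.981]]
ft_force: [-5.2, 3.6, 3.0]
grip_width: 0.0227
```

Run:
```python
from plan import *
rows(lidrot(.0567,.195,1),4); commit()
from rig import env,eyes
import cv2
im=eyes.get_image("wrist"); o=env.observe(); p=o["position"]; print(load()[0],p,o["grip_width"],o["ft_force"],o["qvel"].round(2),o["tool_rot"].round(3))
np.savez("w6.npz",p=o["position"],R=o["tool_rot"])
cv2.imwrite("pics/m0.png",im[:,:,::-1])
cv2.imwrite("pics/m.png",im[150:,100:540,::-1])
im=eyes.get_image("scene")[150:310,260:420,::-1]
cv2.imwrite("pics/m2.png",cv2.resize(im,None,fx=3.7,fy=3.7,interpolation=cv2.INTER_CUBIC))
```

```text
1 rows: [0.0047, 0.0, -0.0203, -0.0001, -0.044, 0.0, 1.0]
[ 0.54741556 -0.02620839  0.13685943] [ 0.54480615 -0.02746957  0.13776086] 0.022277849451667074 [-4.96745035  3.66628758  2.25828951] [-0.16 -0.13  0.03  0.08 -0.02  0.04] [[ 0.977  0.087 -0.194]
 [ 0.085 -0.996 -0.017]
 [-0.194 -0.    -0.981]]
```

View pics/m.png

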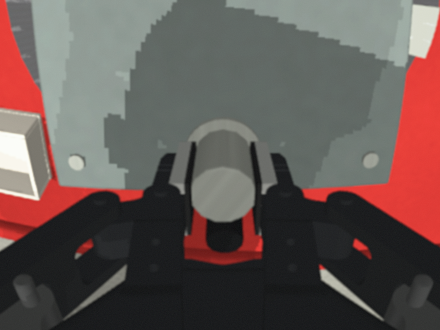

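View pics/m2.png

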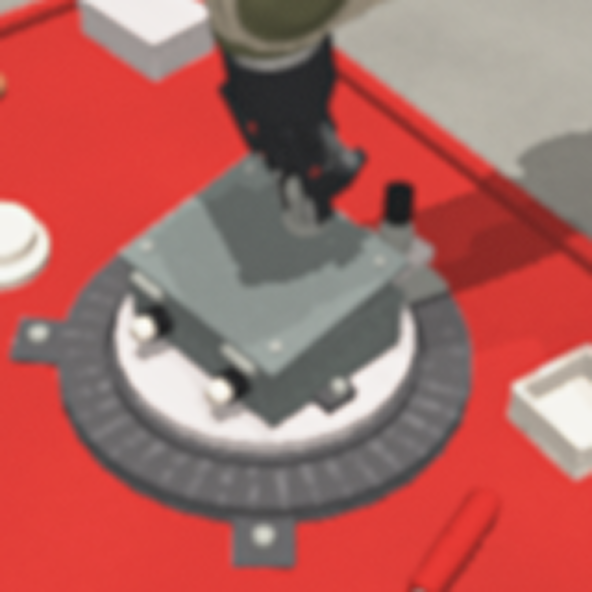

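```bash
python3 - <<'E' | tail -4
from bp import *
from fit2 import wproj
import cv2
w6=np.load("w6.npz")
# right-front lid screw: rigid with the tool; scene crop k2 (shut) / m2 (open)
K=lambda u,v:np.array([260+(u+.5)/3.7-.5,150+(v+.5)/3.7-.5])
u=np.array([100+371,150+160.]); 
g=lambda X:np.concatenate([wproj(X,w6["p"],w6["R"])-u,proj("scene",X)-K(380,261)])
q=least_squares(g,[.5,0,.13]); print("screw open",q.x.round(4),g(q.x).round(2))
ph=np.radians(5.05);n=np.array([np.cos(ph),np.sin(ph),0]);ax=np.array([-n[1],n[0],0])
from scipy.spatial.transform import Rotation as Ro
H=np.array([.5397,-.0281,.0968])+.112*n
for a in (.12,.16,.195,.23):
    X=H+Ro.from_rotvec(-ax*a).as_matrix()@(q.x-H); print(a,"shut pos",X.round(4),"scene px",(proj("scene",X)-K(381,281)).round(2))
E
```

```text
0.12 shut pos [ 0.1084 -0.5017 -0.616 ] scene px [-12.27  12.36]
0.16 shut pos [ 0.1373 -0.4991 -0.6387] scene px [-16.73  18.42]
0.195 shut pos [ 0.1632 -0.4968 -0.6577] scene px [-20.73  23.65]
0.23 shut pos [ 0.1899 -0.4945 -0.6757] scene px [-24.82  28.81]
```

```bash
python3 - <<'E' | tail -6
from bp import *
from fit2 import wproj
w6=np.load("w6.npz")
K=lambda u,v:np.array([260+(u+.5)/3.7-.5,150+(v+.5)/3.7-.5])
u=np.array([100+76.5,150+162.]); 
g=lambda X:np.concatenate([wproj(X,w6["p"],w6["R"])-u,proj("scene",X)-K(380,261)])
q=least_squares(g,[.5,0.03,.13]); print("screw open",q.x.round(4),g(q.x).round(2))
ph=np.radians(5.05);n=np.array([np.cos(ph),np.sin(ph),0]);ax=np.array([-n[1],n[0],0])
from scipy.spatial.transform import Rotation as Ro
H=np.array([.5397,-.0281,.0968])+.112*n
for a in (.12,.16,.195,.23):
    X=H+Ro.from_rotvec(-ax*a).as_matrix()@(q.x-H); print(a,"shut pos",X.round(4),"scene px",(proj("scene",X)-K(381,281)).round(2))
E
```

```text
iL [ 0.4628 -0.0262  0.0253]
screw open [0.5318 0.0414 0.1318] [-0.    0.04 -0.11  0.16]
0.12 shut pos [0.5284 0.0411 0.1179] scene px [ 0.25 -1.97]
0.16 shut pos [0.5277 0.041  0.1132] scene px [ 0.35 -0.81]
0.195 shut pos [0.5272 0.041  0.1091] scene px [0.41 0.24]
0.23 shut pos [0.5268 0.041  0.105 ] scene px [0.42 1.3 ]
```

Run:
```python
from rig import close_job
print(close_job())
```

```text
the job is handed in; nothing more can be done
None
```

I finished the job and handed it in at about 11 s, with the gripper still holding the lid about 25 mm ajar at the front edge. The hand-in gave no verdict, so the results below come from my own measurements.

- **Turntable:** I gripped the plunger knob, lifted it about 17 mm and swung the table clockwise by about 66°. I released it over the home notch. Two views then put the knob top at 0.102 m, the same height as at the start, so the plunger is fully down. Its direction was 185.25°, against my home estimate of about 185.0°. That is well within the 0.035 rad limit (2°).
- **Lid:** I gripped the knob at 90 N and turned the gripper slowly about the hinge. The seal gave without a jerk. Tracking a lid screw in the scene and wrist views gives an opening of about 0.19 rad. This agrees with the tool tilt of 0.195 rad and the lift of about 20 mm at the knob. The arm was at rest, with the fingers closed on the knob.
- **Bystanders:** the arm touched none of them, and those in my last pictures had not moved. I did not take a final picture of the whole tray.

**Disagreements:**
- The measured tool position sat about 2 mm off the commanded one throughout, and I allowed for that.
- The home-notch direction from different picture points varied by about ±0.7°. The plunger dropping in settled it.

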